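# Try a chisel's bevel against the stopped grinding wheel

## Task

The bench grinder is switched off. Take the blue-handled chisel as it lies, bevel underneath, and lay its blade flat on the tilted tool rest of the white wheel, a good centimetre short of the wheel; then, keeping it flat, slide it straight up the rest, under the eye shield, until the edge just touches the middle of the wheel. Finish while still holding it there, pressed lightly and flush on the rest and square to the wheel, so that the bevel can be compared with the stone; do not ram the wheel, bump the shield, change the tilt of the rest or disturb the other things.

Things in the scene. Friction and masses are not known exactly. Their poses are not given: they have to be found in the camera images.
- chisel: wood chisel, 280 mm, 0.36 kg, lying on its handle, bevel side down. Blue flat-sided handle x -107 to +25 mm, 30 mm wide, z 0 to 26 mm; striking cap to x = -115. Steel blade x 25 to 165 mm, 26 mm wide, underside z = 10.5, flat back z = 15.5 mm, parallel to x and y. Origin: under the handle, near the balance point; x along the blade to the edge, y across, z up out of the flat back
- chisel_edge (a point): middle of the cutting edge, at (165, 0, 15.5) mm in the chisel's frame, axes as the chisel's; the 30 degree bevel rises to it from the underside over the last 8.7 mm, so the edge stands 5 mm above the face that the blade lies on
- rest_face (a point): steel tool rest at the white wheel: flat platform 72 mm deep (x -72 to 0), 90 mm wide (y -45 to 45), 6 mm thick. The point: middle of its upper face's edge nearest the wheel, in the wheel's middle plane. x in the face up the slope to the wheel, y along the shaft, z square out of the face. A blade slid up flat meets the stone when its edge is 5 to 20 mm past this point
- rest: the same tool rest as a part; origin on its hinge, 17 mm behind (-x) and 10 mm below rest_face, axes as rest_face; a black star knob sits on the hinge at its -y end. Its slope starts anywhere from 0.30 to 0.50 rad, the robot side lower. The hinge is clamped by stiff friction (8 N m) and gives way only to force far above a light touch
- wheel: white grinding wheel, 150 mm across, 40 mm wide; it does not turn. Origin: its centre, 150 mm above the bench, 75 mm from the rim; y along the shaft. Pushed on harder than a touch, the bevel rides up the stone and lifts the blade off the rest
- shield: clear plastic eye shield, 55 x 75 x 3 mm with black front lip and dark rear bar, fixed above the upper part of the rest and roughly parallel to it, with a gap of about 50 mm under it; origin at its middle, x up its slope towards the wheel, z out of its upper face
- grinder: blue bench grinder, fixed on a plywood board 220 x 260 mm, up to 255 mm tall; its open front faces its own -x; origin on the bench under its middle. The white wheel with the tilting rest is 150 mm to its -y side, the grey wheel with a small level rest 150 mm to its +y side
- chisel_red: second chisel, the same build but with a red handle and a 20 mm wide blade; origin and axes as the blue one
- drill_blue: blue cordless drill standing on its battery, 118 x 76 mm foot, 230 mm tall; origin under the middle of the foot, x towards the chuck
- drill_orange: black and orange cordless drill standing on its battery, 118 x 76 mm foot, 230 mm tall; origin under the middle of the foot, x towards the chuck
- battery: loose black battery pack with an orange band, 118 x 77 x 62 mm; origin at the centre of its underside
- bit_box: blue bit box with a clear lid, 75 x 118 x 34 mm; origin at the centre of its underside
- dressing_stick: dark grey dressing stick with a wooden grip, 165 x 26 x 26 mm, lying along its x; origin at its underside, 60 mm from the grip's end
- mug: white mug, 82 mm across, 95 mm tall; origin at the centre of its underside

How it is judged (in metres and radians):
On the way:
1. the held chisel lies flat on the tool rest, bevel down, its edge still at least 10 mm short of the wheel (angle between the z axis of chisel and the z axis of rest_face, either way round below 0.04 rad and z of chisel_edge in the frame of rest_face between 0.002 and 0.009 m and contact force between the fingers and chisel above 2 N and height (world z) of chisel above 0.05 m and contact force between chisel and rest above 0.3 N and distance between chisel_edge and wheel above 0.085 m), for 0.2 s.
At the end, for the whole second after the job is handed in: Still held (over 2 N), over 50 mm up, at rest; blade bevel down on the rest with 0.3 to 25 N, flush within 0.04 rad, along the slope within 0.09 rad, edge 2 to 9 mm above the rest's face, within 9 mm of the wheel's middle plane and under 78 mm from its centre (rim at 75 mm) (angle between the z axis of chisel and the z axis of rest_face, either way round below 0.04 rad and z of chisel_edge in the frame of rest_face between 0.002 and 0.009 m and contact force between the fingers and chisel above 2 N and height (world z) of chisel above 0.05 m and angle between the x axis of chisel and the x axis of rest_face, either way round below 0.09 rad and y of chisel_edge in the frame of rest_face between -0.009 and 0.009 m and distance between chisel_edge and wheel below 0.078 m and contact force between chisel and rest between 0.3 and 25 N and linear speed of chisel below 0.02 m/s); the arm keeps its last pose, push and grip.
It fails at once if the chisel is rammed into the white wheel (over 30 N) (contact force between chisel and wheel above 30 N).
It fails at once if the eye shield is bumped (over 3 N) (contact force between shield and anything else above 3 N).
It fails at once if the tilt of the rest is changed (its upper edge moves over 3 mm) (distance of rest_face from where it was at the start of the episode above 0.003 m).
It fails at once if one of the other things is moved over 30 mm (distance of any of chisel_red, drill_blue, drill_orange, battery, bit_box, dressing_stick, mug from where it was at the start of the episode above 0.03 m).
It also fails if it takes over 51 s, if anything falls off the work surface, if the arm or the gripper's body presses on something with over 40 N, if the wrist force passes 120 N, or if a joint passes its speed limit or range.

## Robot

A 6-joint arm with a two-finger parallel gripper is mounted at the origin on the work surface. World frame = base frame: x ahead of the robot, y to its left, z up, the work surface at z = 0. Lengths are in mm, angles in rad, forces in N, time in s.
With the tool pointing down it reaches from about 325 to 925 mm from the base axis. Payload 3.1 kg.
Tool frame: the origin (TCP) lies between the finger pads; the fingertips stand 14 mm ahead of it and the grasp point (between the pads) lies 5 mm behind it (r.tcp_to_tips is the z of the fingertips in the tool frame, in mm); z points along the fingers, y is the line along which they close (so a half turn about z gives the same grasp; the last joint's range is limited). The gripper opens to 85 mm and grips with 20 to 120 N. Pads are 22 mm wide; open, the fingers measure 114 mm over their backs; the gripper's body (76 mm by 85 mm) begins 54 mm behind the grasp point. The pads swing forward as they close: fully open they stand 13 mm farther back than shut.
Start: joints at [0.995, 0.217, 1.613, -0, 1.311, -0.112], TCP at [279.578, 558.995, 245.3] pointing down, gripper open.
Joint ranges: [-2.75, 2.75], [-0.78, 2.1], [0.31, 2.55], [-1.13, 4.27], [0.13, 2.63], [-2.58, 2.58]. Speed limits (rad/s): [2.79, 2.79, 3.14, 3.14, 3.14, 3.14].

## Interface

Orientations are given as a rotation vector (axis times angle).
In Python, from bench import r gives the robot as it stands.
- The arm moves only by the tool servo_tool, never from a script. Its argument "motion" is a list of rows, each an object with "linear": the shift along the tool's x, y, z scaled (see below), a list of three; "angular": the turn, a rotation vector about the tool's x, y, z scaled (see below), a list of three. In form: [{"linear": [tx, ty, tz], "angular": [wx, wy, wz]}, ...]. A call has exactly 5 rows; each row shifts and turns the commanded pose from where the row before left it, along the tool's axes as they then stand; what a row does not reach is not made up. The controller multiplies each number of a shift by 150 mm and each number of a turn by 45 degrees. A row lasts 1/8 s, in which the tool goes at most 62.5 mm and 10.7 degrees, less where a joint would pass 70% of its speed; a pose out of reach is approached as far as the arm can. A call with a number of a shift or a turn outside -1 to 1 is refused whole. A call with a gripper value outside its range is refused whole. "jaw" is the opening, from 0 (shut) to 1 (fully open), set as the call begins (left out, the last holds). The fingers move at their own pace and stop on an object; "grip_force" is the grip in N (left out, the last holds). Time passes only in rows, so rows that do not move let the fingers close, or fill a call up. It gives the time, the measured TCP pose, the force, the opening and the grip force at its end, in the units of the state.
- r.observe(): the state, without advancing time (a new reading comes with each control period).
- r.get_image(name): name is "scene" or "top" or "wrist"; returns the picture (400x640x3 uint8, red, green, blue); there is no depth.
- r.camera_info(name): a dict with "mtx" (3x3 intrinsics, pixels), "rvec" (rotation vector, rad) and "tvec" (3), from world to camera coordinates, as OpenCV has them; the wrist camera has in their place "mount" (4x4, takes a point from camera to tool coordinates, whose origin is the TCP and whose axes are the flange's). Camera axes: x right, y down, z forward; pixel columns grow to the right and rows downward; lengths in mm; the calibration is good to about 2 mm. A picture is of the moment at which its call begins: read the wrist's pose just before it. camera_info takes no time and is no camera call.
- r.close_job(): hands the job in; it is judged then, once.
Trained networks look in the newest picture that a camera, given by its name, has taken for a name from the list of things; names that differ only in an ending like _2 or _b are one class to them, and where a whole thing is asked for, a point or a joint stands for the part that bears it (a point fixed in the world has none). Each returns a list of dicts, best first, with "score" (0 to 1); they miss things now and then, are a little off and sometimes report something else, mostly with a low value. They report only what shows in the picture. A call takes as long as a camera call.
- r.silhouettes(thing, camera): "region" (400x640 bool, what is visible of it).
- r.place_of(thing, camera): "at" ([x, y, z] in mm, in the coordinates of the camera as it stood for that picture, good to about 4 mm: a listed point, or the origin of a listed thing).
The state is a dict: "clock": time; "joints": joint angles; "joint_velocities": joint speeds; "joint_torque": joint torques, N m; "eef_pos": TCP position; "tool_rot": TCP orientation; "wrist_force": force on the tool from outside, world axes, zero at the start; "wrist_torque": the same for the moment, N m; "gripper_width": finger opening in mm; "grasp_force": force on a finger pad.
Only numpy, scipy, OpenCV 4.12 (cv2) and the standard library are available. Lean on these libraries where they do the work, as an engineer would, in place of code of your own. Each camera call takes 0.05 s, during which the arm holds its last target. There are 200 camera calls.

## Working session

There is one attempt and no reset: what is moved stays moved. The work goes in short steps, Python scripts to look and compute and a tool call to move; the robot and the scene stay as the last step left them, time stands still between calls to the robot, and variables do not carry over. Pictures are saved under pics/ and viewed, at most 10 in all, crops included, and the job is handed in when it is done.

Besides the shell and the picture viewer there is one more tool, called by a JSON object that holds its "name" and its "arguments", one argument or row to a line. servo_tool: Moves the arm, as the interface text tells. Shifts and turns lie within -1 to 1; 1 stands for 150 mm of shift or 45 degrees of turn. Its arguments: {"type":"object","properties":{"motion":{"type":"array","items":{"type":"object","properties":{"linear":{"type":"array","items":{"type":"number","minimum":-1,"maximum":1}},"angular":{"type":"array","items":{"type":"number","minimum":-1,"maximum":1}}}}},"jaw":{"type":"number"},"grip_force":{"type":"number"}},"required":["motion"]}

```bash
mkdir -p pics; ls
cat > h.py <<'E'
import numpy as np, cv2
from scipy.spatial.transform import Rotation as R
from bench import r
def cam(n):
    """4x4 camera->world"""
    i=r.camera_info(n); T=np.eye(4)
    if 'mount' in i:
        o=r.observe(); T[:3,:3]=R.from_rotvec(o['tool_rot']).as_matrix(); T[:3,3]=o['eef_pos']
        return np.array(i['mtx']), T@np.array(i['mount'])
    Rm=cv2.Rodrigues(np.array(i['rvec'],float))[0]; T[:3,:3]=Rm.T; T[:3,3]=-Rm.T@np.array(i['tvec'],float).ravel()
    return np.array(i['mtx']),T
def snap(n,f):
    K,T=cam(n); im=r.get_image(n); cv2.imwrite('pics/'+f,im[:,:,::-1]); return im,K,T
def where(t,n,T):
    return [(round(d['score'],2),np.round((T@np.append(d['at'],1))[:3],1)) for d in r.place_of(t,n)[:2]]
def onplane(px,K,T,p0,nrm):
    d=T[:3,:3]@np.linalg.inv(K)@np.array([px[0],px[1],1.]); o=T[:3,3]
    return o+d*(np.dot(np.array(p0)-o,nrm)/np.dot(d,nrm))
E
python3 - <<'E'
from h import *
for n in ['scene','top']:
    im,K,T=snap(n,n+'0.png'); print(n,T[:3,3].round())
    for t in ['chisel','chisel_edge','rest_face','rest','wheel','shield','grinder','chisel_red','drill_blue','drill_orange','battery','bit_box','dressing_stick','mug']: print(t,where(t,n,T))
print(r.observe())
E
```

```text
pics
scene [1325. -606. 1451.]
chisel [(0.9, array([ 466.8, -203. ,    2. ])), (0.6, array([392.2, 432.6,   1.8]))]
chisel_edge [(0.75, array([ 615.7, -251.7,   10.8]))]
rest_face [(0.72, array([701.9,  34.2, 177.8])), (0.15, array([ 464.6, -203.8,    2.5]))]
rest [(0.64, array([702.6, 201.4,  -1.5])), (0.57, array([688.4,  27.4, 159.8]))]
wheel [(0.61, array([763.2,  62.8, 148. ]))]
shield [(0.7, array([689.4,  31.4, 228.5]))]
grinder [(0.88, array([700.8, 199.8,  -3.7]))]
chisel_red [(0.73, array([ 464.9, -304.1,   -7.9]))]
drill_blue [(0.94, array([396.3, 432.8,   3.4]))]
drill_orange [(0.7, array([475.8, 518.3,   2.4])), (0.29, array([ 612.9, -451.8,   -5.4]))]
battery [(0.81, array([ 490.8, -484.3,   -7.9]))]
bit_box [(0.68, array([ 615.5, -448.3,   -1.1]))]
dressing_stick [(0.73, array([ 754.3, -273.9,   -1.8])), (0.7, array([ 614.6, -252.4,   13.6]))]
mug []
top [ 441.   18. 1581.]
chisel [(0.75, array([386.1, 422.7,  -3. ])), (0.57, array([ 458.1, -205.5,   -1.6]))]
chisel_edge [(0.75, array([ 614.3, -254.8,   17.2]))]
rest_face [(0.85, array([699. ,  28. , 179.4]))]
rest []

[... 646 characters left out ...]
ray([ 9.94811469e-01,  2.16915182e-01,  1.61336953e+00, -2.92915421e-05,
        1.31130526e+00, -1.12201765e-01]), 'joint_velocities': array([ 4.05829913e-04,  1.06030374e-03,  1.63919185e-03, -4.81841656e-06,
        5.13762432e-04,  1.24655674e-04]), 'joint_torque': array([-2.50248759e-04, -3.96879315e+01, -3.04239035e+01, -1.91169343e-04,
        8.34471939e-04,  1.23637344e-05]), 'eef_pos': array([279.58555429, 559.00450806, 245.3067676 ]), 'tool_rot': array([ 7.21979388e-01,  3.05747887e+00, -1.10393675e-05]), 'wrist_force': array([0.88070504, 0.19425293, 0.83601756]), 'wrist_torque': array([ 0.00451979, -0.04076037, -0.03230129]), 'grasp_force': 0.0, 'gripper_width': 85.1223950173485}
```

View pics/scene0.png

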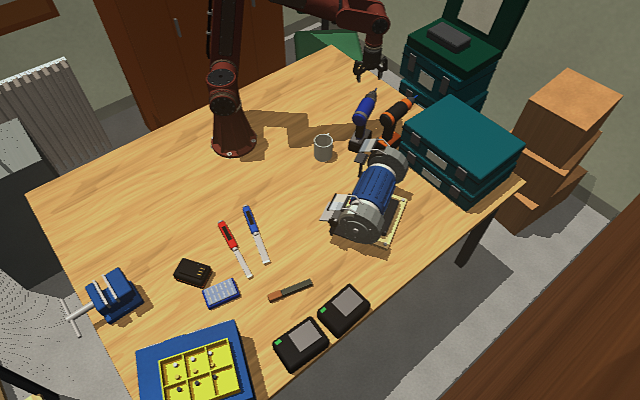

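View pics/top0.png

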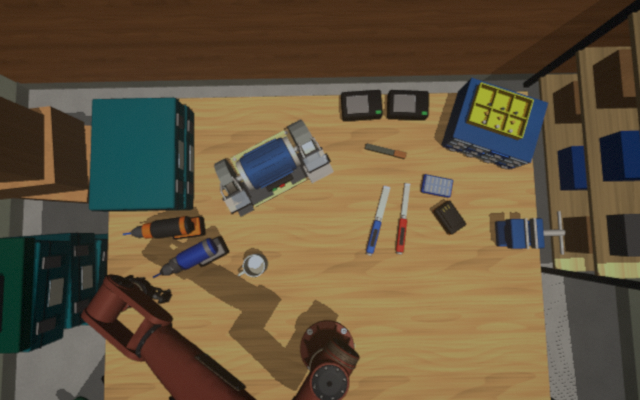

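```bash
cat >> h.py <<'E'
def chR(yaw,pitch):
    """tool orientation holding a chisel with given yaw and upward pitch"""
    return R.from_euler('ZY',[yaw,-pitch])*R.from_euler('x',np.pi)
def plan(pts,n=None,start=None):
    """pts: list of (pos,Rot,long) targets; prints rows in tool units"""
    o=r.observe(); p,q=(np.array(o['eef_pos']),R.from_rotvec(o['tool_rot'])) if start is None else start
    for tp,tq,*lz in pts:
        tp=np.array(tp,float); rv=(q.inv()*tq).as_rotvec()
        if lz and lz[0]*rv[2]<0: rv=rv*(1-2*np.pi/np.linalg.norm(rv))
        k=n or int(np.ceil(max(np.linalg.norm(tp-p)/60,np.degrees(np.linalg.norm(rv))/10.4,1)))
        d=(tp-p)/k; dq=R.from_rotvec(rv/k)
        print('rows',k)
        for i in range(k):
            print((q.inv().apply(d)/150).round(3).tolist(),((rv/k)/np.radians(45)).round(3).tolist()); q=q*dq
        p=tp
E
python3 - <<'E'
from h import *
print(r.camera_info('wrist'), r.tcp_to_tips)
q=R.from_rotvec(r.observe()['tool_rot'])
plan([([280,559,320],q),([470,-130,330],chR(-.31,0),1)])
E
```

```text
{'mtx': array([[326.30049081,   0.        , 319.1795576 ],
       [  0.        , 326.30049081, 200.25838254],
       [  0.        ,   0.        ,   1.        ]]), 'mount': array([[ 9.54975635e-04, -9.63205151e-01, -2.68765556e-01,
         6.79338970e+01],
       [ 9.99999467e-01,  8.14342084e-04,  6.34741437e-04,
        -6.08615133e-01],
       [-3.92519119e-04, -2.68766019e-01,  9.63205416e-01,
        -1.29251569e+02],
       [ 0.00000000e+00,  0.00000000e+00,  0.00000000e+00,
         1.00000000e+00]])} 14.0
rows 2
[-0.001, 0.001, -0.249] [0.0, 0.0, 0.0]
[-0.001, 0.001, -0.249] [0.0, 0.0, 0.0]
rows 17
[-0.188, -0.208, -0.004] [0.0, 0.0, 0.224]
[-0.221, -0.172, -0.004] [0.0, 0.0, 0.224]
[-0.248, -0.131, -0.004] [0.0, 0.0, 0.224]
[-0.267, -0.086, -0.004] [0.0, 0.0, 0.224]
[-0.278, -0.038, -0.004] [0.0, 0.0, 0.224]
[-0.28, 0.011, -0.004] [0.0, 0.0, 0.224]
[-0.274, 0.06, -0.004] [0.0, 0.0, 0.224]
[-0.259, 0.107, -0.004] [0.0, 0.0, 0.224]
[-0.236, 0.151, -0.004] [0.0, 0.0, 0.224]
[-0.206, 0.19, -0.004] [0.0, 0.0, 0.224]
[-0.17, 0.223, -0.004] [0.0, 0.0, 0.224]
[-0.128, 0.249, -0.004] [0.0, 0.0, 0.224]
[-0.083, 0.268, -0.004] [0.0, 0.0, 0.224]
[-0.035, 0.278, -0.004] [0.0, 0.0, 0.224]
[0.015, 0.28, -0.004] [0.0, 0.0, 0.224]
[0.063, 0.273, -0.004] [0.0, 0.0, 0.224]
[0.11, 0.258, -0.004] [0.0, 0.0, 0.224]
```

{"name": "servo_tool", "arguments": {
  "motion": [
    {"linear": [0, 0, -0.25], "angular": [0, 0, 0]},
    {"linear": [0, 0, -0.25], "angular": [0, 0, 0]},
    {"linear": [-0.188, -0.208, 0], "angular": [0, 0, 0.224]},
    {"linear": [-0.221, -0.172, 0], "angular": [0, 0, 0.224]},
    {"linear": [-0.248, -0.131, 0], "angular": [0, 0, 0.224]}
  ]
}}

```text
clock: 2.12
eef_pos: [313.4, 436.3, 320.5]
tool_rot: [1.502, 2.759, 0.001]
wrist_force: [0.2, 0.2, 0.4]
gripper_width: 85.7
grasp_force: 0.0
```

{"name": "servo_tool", "arguments": {
  "motion": [
    {"linear": [-0.267, -0.086, 0], "angular": [0, 0, 0.224]},
    {"linear": [-0.278, -0.038, 0], "angular": [0, 0, 0.224]},
    {"linear": [-0.28, 0.011, 0], "angular": [0, 0, 0.224]},
    {"linear": [-0.274, 0.06, 0], "angular": [0, 0, 0.224]},
    {"linear": [-0.259, 0.107, 0], "angular": [0, 0, 0.224]}
  ]
}}

```text
clock: 2.75
eef_pos: [368.9, 233.3, 320.5]
tool_rot: [2.534, 1.857, 0.001]
wrist_force: [1.8, 0.3, 0.4]
gripper_width: 85.2
grasp_force: 0.0
```

{"name": "servo_tool", "arguments": {
  "motion": [
    {"linear": [-0.236, 0.151, 0], "angular": [0, 0, 0.224]},
    {"linear": [-0.206, 0.19, 0], "angular": [0, 0, 0.224]},
    {"linear": [-0.17, 0.223, 0], "angular": [0, 0, 0.224]},
    {"linear": [-0.128, 0.249, 0], "angular": [0, 0, 0.224]},
    {"linear": [-0.083, 0.268, 0], "angular": [0, 0, 0.224]}
  ]
}}

```text
clock: 3.38
eef_pos: [424.5, 30.5, 320.6]
tool_rot: [3.083, 0.601, 0.002]
wrist_force: [1.1, 0.2, 0.6]
gripper_width: 85.3
grasp_force: 0.0
```

View A.

Run:
```python
from h import *
plan([([560,-40,330],chR(.43,.7))])
```

```text
rows 4
[0.165, 0.194, -0.015] [0.005, 0.222, -0.014]
[0.163, 0.196, 0.012] [0.005, 0.222, -0.014]
[0.157, 0.197, 0.04] [0.005, 0.222, -0.014]
[0.145, 0.199, 0.065] [0.005, 0.222, -0.014]
```

{"name": "servo_tool", "arguments": {
  "motion": [
    {"linear": [0.165, 0.194, -0.015], "angular": [0.005, 0.222, -0.014]},
    {"linear": [0.163, 0.196, 0.012], "angular": [0.005, 0.222, -0.014]},
    {"linear": [0.157, 0.197, 0.04], "angular": [0.005, 0.222, -0.014]},
    {"linear": [0.145, 0.199, 0.065], "angular": [0.005, 0.222, -0.014]},
    {"linear": [0, 0, 0], "angular": [0, 0, 0]}
  ]
}}

```text
clock: 4.0
eef_pos: [559.4, -39.8, 327.4]
tool_rot: [-2.756, -0.604, -0.998]
wrist_force: [-0.5, 0.0, 0.7]
gripper_width: 85.5
grasp_force: 0.0
```

Run:
```python
from h import *
im,K,T=snap('wrist','wA.png'); np.savez('A.npz',K=K,T=T)
for t in ['rest_face','rest','wheel','shield','grinder']: print(t,where(t,'wrist',T))
print(r.observe()['eef_pos'],r.observe()['joints'].round(2))
```

```text
rest_face []
rest [(0.63, array([687.5,  25.1, 162.2]))]
wheel []
shield [(0.73, array([687.5,  25.5, 230.6]))]
grinder [(0.92, array([690.5, 198.4,  -1.4]))]
[560.3879255  -36.96030255 330.54292178] [-0.46 -0.29  2.07  0.65  0.99  0.41]
```

View pics/wA.png

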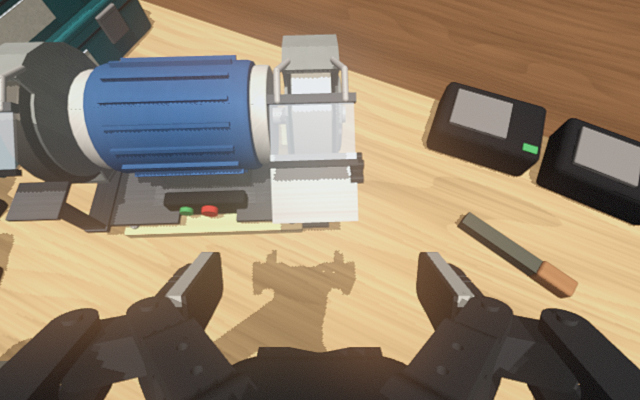

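Run:
```python
from h import *
im,K,T=snap('wrist','wA2.png'); np.savez('A.npz',K=K,T=T); print(T[:3,3])
cv2.imwrite('pics/cA.png',cv2.resize(im[30:240,250:380,::-1],None,fx=4.6,fy=2.8*1,interpolation=cv2.INTER_CUBIC))
B=[([575,-90,290],chR(.75,1.05))]
plan(B)
```

```text
[532.68425871 -50.33125718 473.52303624]
rows 3
[-0.074, 0.12, 0.056] [0.102, 0.148, -0.085]
[-0.087, 0.119, 0.037] [0.102, 0.148, -0.085]
[-0.098, 0.115, 0.017] [0.102, 0.148, -0.085]
```

View pics/cA.png

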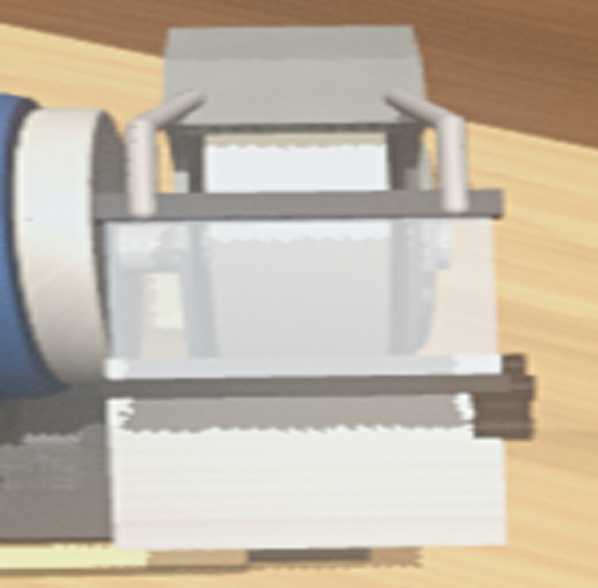

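Run:
```python
from h import *
plan([([615,-95,252],chR(1.1,1.0))])
```

```text
rows 4
[-0.052, 0.126, 0.127] [0.159, 0.093, -0.139]
[-0.075, 0.134, 0.106] [0.159, 0.093, -0.139]
[-0.097, 0.136, 0.083] [0.159, 0.093, -0.139]
[-0.117, 0.133, 0.058] [0.159, 0.093, -0.139]
```

{"name": "servo_tool", "arguments": {
  "motion": [
    {"linear": [-0.052, 0.126, 0.127], "angular": [0.159, 0.093, -0.139]},
    {"linear": [-0.075, 0.134, 0.106], "angular": [0.159, 0.093, -0.139]},
    {"linear": [-0.097, 0.136, 0.083], "angular": [0.159, 0.093, -0.139]},
    {"linear": [-0.117, 0.133, 0.058], "angular": [0.159, 0.093, -0.139]},
    {"linear": [0, 0, 0], "angular": [0, 0, 0]}
  ]
}}

```text
clock: 4.97
eef_pos: [611.0, -95.8, 245.1]
tool_rot: [-2.063, -1.215, -1.096]
wrist_force: [0.9, 0.2, 0.4]
gripper_width: 85.2
grasp_force: 0.0
```

Run:
```python
from h import *
r.get_image('wrist')
im,K,T=snap('wrist','wB.png'); np.savez('B.npz',K=K,T=T); print(T[:3,3],T[:3,2])
for t in ['rest_face','rest','wheel','shield']: print(t,where(t,'wrist',T))
o=r.observe();print(o['eef_pos'],o['joints'].round(2))
cv2.imwrite('pics/cB.png',cv2.resize(im[60:340,120:520,::-1],None,fx=2,fy=2,interpolation=cv2.INTER_CUBIC))
```

```text
[ 579.6071672  -158.19636245  377.18194544] [ 0.30005555  0.58547135 -0.75312016]
rest_face [(0.69, array([699.4,  29.1, 181.4]))]
rest [(0.81, array([687.9,  25.5, 163.2]))]
wheel [(0.51, array([688.4,  26.5, 229.4]))]
shield [(0.64, array([688.8,  25.9, 230. ]))]
[611.44579335 -94.08340229 256.23711916] [-0.67  0.26  1.8   0.97  1.45 -0.5 ]
```

View pics/cB.png

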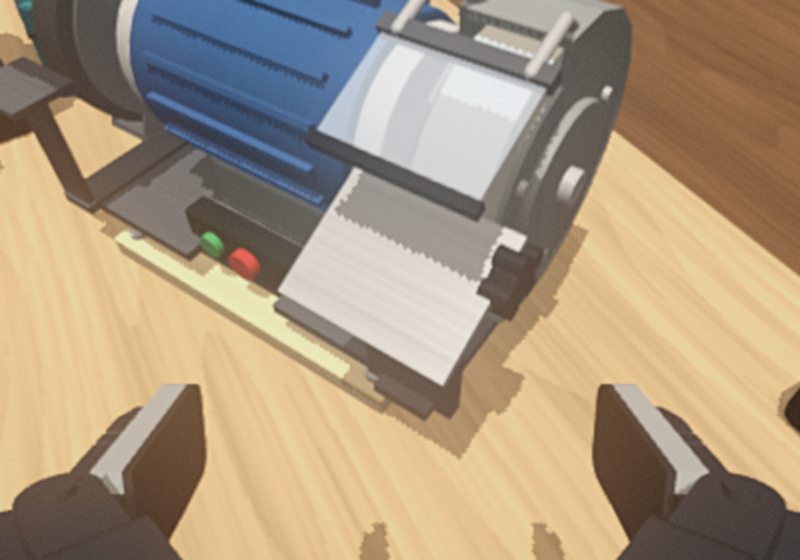

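```bash
cat > fit.py <<'E'
from h import *
from scipy.optimize import least_squares
A,B=np.load('A.npz'),np.load('B.npz')
def pr(c,P):
    q=(np.linalg.inv(c['T'])@np.append(P,1))[:3]; return (c['K']@q)[:2]/q[2]
def line(c,P,Q,m):
    a,b=pr(c,P),pr(c,Q); d=(b-a)/np.linalg.norm(b-a); m=np.array(m)-a; return d[0]*m[1]-d[1]*m[0]
a=lambda x,y:(250+x/4.6-.4,30+y/2.8-.3)
b=lambda x,y:(120+x/2-.25,60+y/2-.25)
def geo(v):
    M=R.from_euler('ZY',[v[3],-v[4]]); f=v[:3]
    return [f+M.apply(p) for p in ([-72,45,0],[-72,-45,0],[0,45,0],[0,-45,0],[-17,0,-10])]
def res(v):
    FL,FR,TL,TR,H=geo(v); e=[]
    for c,t,m in [(A,FL,a(117,547)),(A,FR,a(505,543)),(B,FL,b(279,292)),(B,FR,b(444,384))]: e+=list(pr(c,t)-m)
    e+=list((pr(B,TR)-b(526,236))/2)
    e+=[line(B,FL,TL,b(320,231)),line(B,FL,TL,b(355,177)),line(B,FR,TR,b(487,305)),line(A,FL,TL,a(111,440)),line(A,FR,TR,a(504,500))]
    e+=list((v[:3]-[699.5,29.5,180])/4)+list((H-[687.7,25.3,162.7])/4)+[(v[4]-.4)/.1]
    return e
s=least_squares(res,[700,30,180,.43,.4],x_scale=[1,1,1,.01,.01]); J=np.linalg.inv(s.jac.T@s.jac)
print(s.x.round(3),np.sqrt(np.diag(J)).round(3)); print(np.round(s.fun,1)); print(np.round(pr(A,geo(s.x)[2]),1),np.round(pr(A,geo(s.x)[3]),1))
np.save('rest.npy',s.x)
E
python3 fit.py
python3 - <<'E'
from h import *
plan([([470,-165,300],chR(-.31,0))])
E
```

```text
[6.98757e+02 3.17200e+01 1.77097e+02 4.67000e-01 4.35000e-01] [0.675 0.853 1.596 0.01  0.032]
[-0.2  0.4  0.  -0.4  0.4 -0.6 -0.2  0.3  0.4  0.8  0.7  0.9 -1.1 -0.1
  0.1 -0.2  0.6 -0.7  0.3  0.3 -0.5  0.4]
[273.1 157.6] [357.8 155.6]
rows 10
[-0.023, -0.061, -0.088] [-0.087, -0.104, 0.161]
[-0.038, -0.051, -0.089] [-0.087, -0.104, 0.161]
[-0.051, -0.039, -0.089] [-0.087, -0.104, 0.161]
[-0.062, -0.026, -0.086] [-0.087, -0.104, 0.161]
[-0.071, -0.012, -0.082] [-0.087, -0.104, 0.161]
[-0.078, 0.003, -0.076] [-0.087, -0.104, 0.161]
[-0.083, 0.018, -0.069] [-0.087, -0.104, 0.161]
[-0.085, 0.033, -0.06] [-0.087, -0.104, 0.161]
[-0.084, 0.048, -0.051] [-0.087, -0.104, 0.161]
[-0.081, 0.061, -0.04] [-0.087, -0.104, 0.161]
```

{"name": "servo_tool", "arguments": {
  "motion": [
    {"linear": [-0.023, -0.061, -0.088], "angular": [-0.087, -0.104, 0.161]},
    {"linear": [-0.038, -0.051, -0.089], "angular": [-0.087, -0.104, 0.161]},
    {"linear": [-0.051, -0.039, -0.089], "angular": [-0.087, -0.104, 0.161]},
    {"linear": [-0.062, -0.026, -0.086], "angular": [-0.087, -0.104, 0.161]},
    {"linear": [-0.071, -0.012, -0.082], "angular": [-0.087, -0.104, 0.161]}
  ]
}}

```text
clock: 5.9
eef_pos: [539.7, -129.9, 278.0]
tool_rot: [-2.764, -0.463, -0.641]
wrist_force: [-0.3, 0.4, -1.3]
gripper_width: 85.6
grasp_force: 0.0
```

{"name": "servo_tool", "arguments": {
  "motion": [
    {"linear": [-0.078, 0.003, -0.076], "angular": [-0.087, -0.104, 0.161]},
    {"linear": [-0.083, 0.018, -0.069], "angular": [-0.087, -0.104, 0.161]},
    {"linear": [-0.085, 0.033, -0.06], "angular": [-0.087, -0.104, 0.161]},
    {"linear": [-0.084, 0.048, -0.051], "angular": [-0.087, -0.104, 0.161]},
    {"linear": [-0.081, 0.061, -0.04], "angular": [-0.087, -0.104, 0.161]}
  ]
}}

```text
clock: 6.52
eef_pos: [469.3, -165.0, 300.1]
tool_rot: [3.103, -0.491, -0.002]
wrist_force: [-0.0, 0.4, -0.5]
gripper_width: 85.6
grasp_force: 0.0
```

```bash
sed -i "s|^    e+=list((pr(B,TR)|    e+=list(pr(A,TL)-a(105,359))+list(pr(A,TR)-a(500,356))\n&|" fit.py; python3 fit.py
python3 - <<'E'
from h import *
r.get_image('wrist'); im,K,T=snap('wrist','wC.png'); np.savez('C.npz',K=K,T=T)
for t in ['chisel','chisel_edge','chisel_red']: print(t,where(t,'wrist',T))
s=r.silhouettes('chisel','wrist')[0]['region']
hsv=cv2.cvtColor(im,cv2.COLOR_RGB2HSV); 
ys,xs=np.where(s&(hsv[:,:,1]>130)&(hsv[:,:,0]>95)&(hsv[:,:,0]<135)); 
P=np.array([onplane(p,K,T,[0,0,26],[0,0,1]) for p in zip(xs,ys)])[:,:2]
print(len(P),cv2.minAreaRect(P.astype(np.float32)))
ys,xs=np.where(s); P=np.array([onplane(p,K,T,[0,0,15.5],[0,0,1]) for p in zip(xs,ys)])[:,:2]
print(cv2.boxPoints(cv2.minAreaRect(P.astype(np.float32))))
o=r.observe();print(o['eef_pos'],R.from_rotvec(o['tool_rot']).as_matrix().round(3))
im=im.copy(); c=cv2.findContours(s.astype(np.uint8),0,1)[0]; cv2.drawContours(im,c,-1,(255,0,255),1)
cv2.imwrite('pics/wC2.png',im[:,:,::-1])
E
```

```text
[6.98556e+02 3.15900e+01 1.77095e+02 4.66000e-01 4.38000e-01] [0.652 0.639 1.35  0.008 0.03 ]
[-0.2  0.5 -0.  -0.1  0.3 -0.4 -0.4  0.6  0.7 -0.2 -0.4 -1.   0.4  0.9
  0.7  0.9 -1.1 -0.1  0.1 -0.2  0.5 -0.7  0.2  0.3 -0.5  0.4]
[273.1 157.7] [357.9 155.9]
chisel [(0.78, array([ 456.2, -204.6,   -1.2]))]
chisel_edge [(0.87, array([ 614.6, -251.2,   14.3]))]
chisel_red [(0.73, array([ 463. , -310.6,    1. ]))]Traceback (most recent call last):
  File "<stdin>", line 7, in <module>
IndexError: too many indices for array: array is 1-dimensional, but 2 were indexed
```

View pics/wC.png

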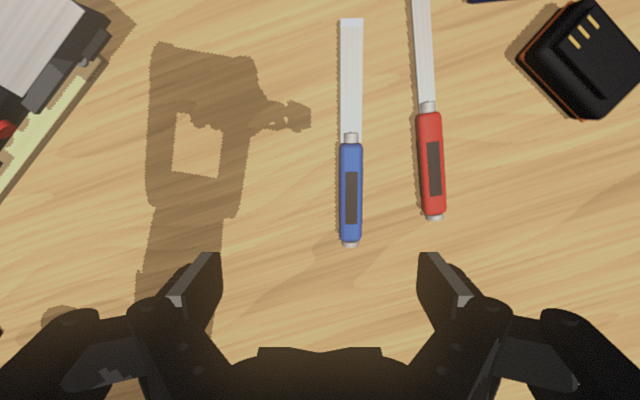

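Run:
```python
from h import *
c=np.load('C.npz'); K,T=c['K'],c['T']; z=[0,0,1]
im=cv2.imread('pics/wC.png').astype(int); b=(im[:,:,0]-im[:,:,2]>40); b[:,:320]=0;b[:,380:]=0;b[:130]=0;b[250:]=0
ys,xs=np.where(b); print(xs.min(),xs.max(),ys.min(),ys.max())
P=np.array([onplane(p,K,T,[0,0,22],z) for p in zip(xs,ys)])[:,:2]; print(cv2.minAreaRect(P.astype(np.float32)))
g=im[:,320:385].sum(2); sat=im[:,320:385].max(2)-im[:,320:385].min(2)
ctr=[]
for y in range(24,130,4):
    x=np.where((sat[y]<25))[0]+320; ctr.append((x.min()/2+x.max()/2,y,x.max()-x.min()+1))
print([t[0] for t in ctr][::5],[t[2] for t in ctr][::5])
Q=np.array([onplane(p[:2],K,T,[0,0,15.5],z) for p in ctr])[:,:2]; d=np.polyfit(Q[:,0],Q[:,1],1); yaw=np.arctan(d[0])
e=onplane((351.5,18),K,T,[0,0,15.5],z)
for y in (14,18,22): print(y,sat[y,25:38].mean())
print('edge',e,'yaw',yaw,'origin',e[:2]-165*np.array([np.cos(yaw),np.sin(yaw)]))
h=onplane((350.5,142),K,T,[0,0,20],z); print('handle front',h, 'origin',h[:2]-25*np.array([np.cos(yaw),np.sin(yaw)]))
o=r.observe();print(o['eef_pos'],R.from_rotvec(o['tool_rot']).as_matrix().round(3).tolist())
```

```text
341 361 144 240
((420.4867858886719, -193.883056640625), (26.193660736083984, 128.24212646484375), 72.97249603271484)
[np.float64(351.0), np.float64(351.0), np.float64(350.5), np.float64(350.5), np.float64(350.5), np.float64(350.5)] [np.int64(23), np.int64(23), np.int64(22), np.int64(22), np.int64(22), np.int64(22)]
14 77.92307692307692
18 15.692307692307692
22 3.4615384615384617
edge [ 617.32298429 -253.43521313   15.5       ] yaw -0.2952011737699075 origin [ 459.46028472 -205.43137905]
handle front [ 484.17020902 -212.17201089   20.        ] origin [ 460.25161818 -204.8987027 ]
[ 469.79963585 -165.24821429  297.28552015] [[0.953, -0.304, -0.001], [-0.304, -0.953, 0.004], [-0.003, -0.004, -1.0]]
```

Run:
```python
from h import *
r.get_image('wrist'); print(r.observe()['eef_pos'])
plan([([459.8,-205.1,60],chR(-.296,0))],n=5)
```

```text
[ 469.68757322 -165.40260053  296.92513609]
rows 5
[0.005, 0.056, 0.316] [-0.001, 0.001, -0.003]
[0.004, 0.055, 0.316] [-0.001, 0.001, -0.003]
[0.004, 0.055, 0.316] [-0.001, 0.001, -0.003]
[0.004, 0.055, 0.316] [-0.001, 0.001, -0.003]
[0.003, 0.055, 0.316] [-0.001, 0.001, -0.003]
```

{"name": "servo_tool", "arguments": {
  "motion": [
    {"linear": [0.005, 0.056, 0.316], "angular": [-0.001, 0.001, -0.003]},
    {"linear": [0.004, 0.055, 0.316], "angular": [-0.001, 0.001, -0.003]},
    {"linear": [0.004, 0.055, 0.316], "angular": [-0.001, 0.001, -0.003]},
    {"linear": [0.004, 0.055, 0.316], "angular": [-0.001, 0.001, -0.003]},
    {"linear": [0.003, 0.055, 0.316], "angular": [-0.001, 0.001, -0.003]}
  ]
}}

```text
clock: 7.5
eef_pos: [459.5, -205.9, 58.3]
tool_rot: [3.106, -0.468, -0.0]
wrist_force: [0.5, -1.5, 0.3]
gripper_width: 85.4
grasp_force: 0.0
```

{"name": "servo_tool", "arguments": {
  "motion": [
    {"linear": [0, 0, 0.06], "angular": [0, 0, 0]},
    {"linear": [0, 0, 0.06], "angular": [0, 0, 0]},
    {"linear": [0, 0, 0], "angular": [0, 0, 0]},
    {"linear": [0, 0, 0], "angular": [0, 0, 0]},
    {"linear": [0, 0, 0], "angular": [0, 0, 0]}
  ]
}}

```text
clock: 8.12
eef_pos: [460.7, -205.9, 43.0]
tool_rot: [3.105, -0.467, 0.002]
wrist_force: [0.1, 0.3, 0.4]
gripper_width: 85.4
grasp_force: 0.0
```

Run:
```python
from h import *
o=r.observe(); print(o['clock'],o['eef_pos'],o['wrist_force'])
plan([([459.8,-205.1,17],chR(-.296,0))],n=2)
```

```text
8.125 [ 460.73603147 -205.93624492   42.95978331] [0.05219995 0.33470504 0.3806277 ]
rows 2
[-0.004, -0.002, 0.087] [0.001, -0.001, -0.002]
[-0.004, -0.002, 0.087] [0.001, -0.001, -0.002]
```

{"name": "servo_tool", "arguments": {
  "motion": [
    {"linear": [-0.004, -0.002, 0.087], "angular": [0, 0, 0]},
    {"linear": [-0.004, -0.002, 0.087], "angular": [0, 0, -0.003]},
    {"linear": [0, 0, 0], "angular": [0, 0, 0]},
    {"linear": [0, 0, 0], "angular": [0, 0, 0]},
    {"linear": [0, 0, 0], "angular": [0, 0, 0]}
  ]
}}

```text
clock: 8.75
eef_pos: [459.0, -204.8, 15.7]
tool_rot: [3.106, -0.464, -0.001]
wrist_force: [-0.6, 0.5, 0.4]
gripper_width: 85.3
grasp_force: 0.0
```

{"name": "servo_tool", "arguments": {
  "motion": [
    {"linear": [0, 0, 0], "angular": [0, 0, 0]},
    {"linear": [0, 0, 0], "angular": [0, 0, 0]},
    {"linear": [0, 0, 0], "angular": [0, 0, 0]},
    {"linear": [0, 0, 0], "angular": [0, 0, 0]},
    {"linear": [0, 0, 0], "angular": [0, 0, 0]}
  ],
  "jaw": 0,
  "grip_force": 90
}}

```text
clock: 9.38
eef_pos: [459.2, -204.9, 16.0]
tool_rot: [3.106, -0.464, -0.001]
wrist_force: [0.0, -0.2, 2.6]
gripper_width: 28.1
grasp_force: 90.6
```

{"name": "servo_tool", "arguments": {
  "motion": [
    {"linear": [0, 0, 0], "angular": [0, 0, 0]},
    {"linear": [0, 0, 0], "angular": [0, 0, 0]},
    {"linear": [0, 0, 0], "angular": [0, 0, 0]},
    {"linear": [0, 0, 0], "angular": [0, 0, 0]},
    {"linear": [0, 0, 0], "angular": [0, 0, 0]}
  ]
}}

```text
clock: 10.0
eef_pos: [459.1, -204.9, 16.0]
tool_rot: [3.106, -0.464, -0.001]
wrist_force: [-0.4, 0.1, 4.5]
gripper_width: 28.4
grasp_force: 90.6
```

Run:
```python
from h import *
o=r.observe(); print(o['clock'],o['eef_pos'],o['wrist_force'],o['gripper_width'],o['grasp_force'],R.from_rotvec(o['tool_rot']).as_matrix().round(3))
print(o['joints'].round(2))
```

```text
10.0 [ 459.14463995 -204.89665121   15.99437101] [-0.43103405  0.06578533  4.54744377] 28.392955409757146 90.64251065254211 [[ 0.956 -0.292 -0.001]
 [-0.292 -0.956 -0.001]
 [-0.     0.001 -1.   ]]
[-0.56  0.29  2.03 -0.    0.83  1.31]
```

```bash
cat >> h.py <<'E'
E_T=np.array([165.5,0,.5])
def rest(): return np.load('rest.npy')
def tcp_for(s,h,y=0,dp=0,dyaw=0):
    """tool pose putting the blade underside h mm over the face, edge at s"""
    v=rest(); F=R.from_euler('ZY',[v[3],-v[4]]); q=chR(v[3]+dyaw,v[4]+dp)
    e=v[:3]+F.apply([s,y,h+5]); return e-q.apply(E_T), q
def edge():
    v=rest(); F=R.from_euler('ZY',[v[3],-v[4]]); o=r.observe(); q=R.from_rotvec(o['tool_rot'])
    m=F.inv()*q*R.from_euler('x',np.pi)
    f=q.inv().apply(o['wrist_force']); t=q.inv().apply(o['wrist_torque'])*1000
    print('t',round(o['clock'],2),'edge s,y,z',F.inv().apply(o['eef_pos']+q.apply(E_T)-v[:3]).round(1),'rot err',m.as_rotvec().round(3),'F tool',f.round(2),'T tool Nmm',t.round(),'grip',round(o['grasp_force'],1),round(o['gripper_width'],1))
E
python3 - <<'E'
from h import *
o=r.observe(); q=R.from_rotvec(o['tool_rot']); p=o['eef_pos']+np.array([0,0,120])
W=tcp_for(-110,40); V=tcp_for(-40,20)
print(W[0],V[0]); plan([(p,q),W,V])
E
```

```text
[458.39227134 -89.07260714 101.38232003] [522.61393437 -56.8062979  112.97815057]
rows 2
[-0.0, 0.0, -0.4] [0.0, 0.0, 0.0]
[-0.0, 0.0, -0.4] [0.0, 0.0, 0.0]
rows 5
[-0.046, -0.147, 0.046] [0.043, 0.106, -0.191]
[-0.028, -0.151, 0.048] [0.043, 0.106, -0.191]
[-0.009, -0.152, 0.052] [0.043, 0.106, -0.191]
[0.009, -0.151, 0.057] [0.043, 0.106, -0.191]
[0.027, -0.146, 0.063] [0.043, 0.106, -0.191]
rows 2
[0.233, -0.0, 0.067] [-0.0, -0.0, 0.0]
[0.233, -0.0, 0.067] [-0.0, -0.0, 0.0]
```

{"name": "servo_tool", "arguments": {
  "motion": [
    {"linear": [0, 0, -0.1], "angular": [0, 0, 0]},
    {"linear": [0, 0, -0.2], "angular": [0, 0, 0]},
    {"linear": [0, 0, -0.25], "angular": [0, 0, 0]},
    {"linear": [0, 0, -0.2], "angular": [0, 0, 0]},
    {"linear": [0, 0, -0.05], "angular": [0, 0, 0]}
  ]
}}

```text
clock: 10.62
eef_pos: [459.6, -205.0, 137.4]
tool_rot: [3.105, -0.463, 0.003]
wrist_force: [0.7, 0.1, -3.3]
gripper_width: 28.4
grasp_force: 89.8
```

{"name": "servo_tool", "arguments": {
  "motion": [
    {"linear": [0, 0, 0], "angular": [0, 0, 0]},
    {"linear": [-0.046, -0.147, 0.046], "angular": [0.043, 0.106, -0.191]},
    {"linear": [-0.028, -0.151, 0.048], "angular": [0.043, 0.106, -0.191]},
    {"linear": [-0.009, -0.152, 0.052], "angular": [0.043, 0.106, -0.191]},
    {"linear": [0.009, -0.151, 0.057], "angular": [0.043, 0.106, -0.191]}
  ]
}}

```text
clock: 11.25
eef_pos: [455.9, -110.0, 105.1]
tool_rot: [-2.974, -0.472, -0.519]
wrist_force: [-0.6, 0.4, -3.4]
gripper_width: 28.6
grasp_force: 89.8
```

{"name": "servo_tool", "arguments": {
  "motion": [
    {"linear": [0.027, -0.146, 0.063], "angular": [0.043, 0.106, -0.191]},
    {"linear": [0, 0, 0], "angular": [0, 0, 0]},
    {"linear": [0, 0, 0], "angular": [0, 0, 0]},
    {"linear": [0, 0, 0], "angular": [0, 0, 0]},
    {"linear": [0, 0, 0], "angular": [0, 0, 0]}
  ]
}}

```text
clock: 11.88
eef_pos: [458.7, -89.5, 101.6]
tool_rot: [-2.892, -0.686, -0.642]
wrist_force: [0.4, 0.6, -2.9]
gripper_width: 28.4
grasp_force: 89.8
```

Run:
```python
from h import *
edge(); print(r.observe()['joints'].round(2))
plan([tcp_for(-40,20)],n=4)
im,K,T=snap('wrist','wD.png'); np.savez('D.npz',K=K,T=T)
for t in ['chisel','chisel_edge','rest_face','rest']: print(t,where(t,'wrist',T),r.place_of(t,'wrist')[:1])
```

```text
t 11.88 edge s,y,z [-109.8   -0.6   45. ] rot err [ 0.001  0.001 -0.   ] F tool [-0.64 -0.34  2.86] T tool Nmm [  11. -481.  -25.] grip 89.8 28.4
[-0.58 -0.09  2.3   0.55  0.78  0.16]
rows 4
[0.116, -0.001, 0.033] [-0.0, 0.0, -0.0]
[0.116, -0.001, 0.033] [-0.0, 0.0, -0.0]
[0.116, -0.001, 0.033] [-0.0, 0.0, -0.0]
[0.116, -0.001, 0.034] [-0.0, 0.0, -0.0]
chisel [(0.78, array([461.8, -83.9,  86. ]))] [{'at': [-4.1, 28.1, 159.1], 'score': 0.78}]
chisel_edge [] []
rest_face [] []
rest [] []
```

View pics/wD.png

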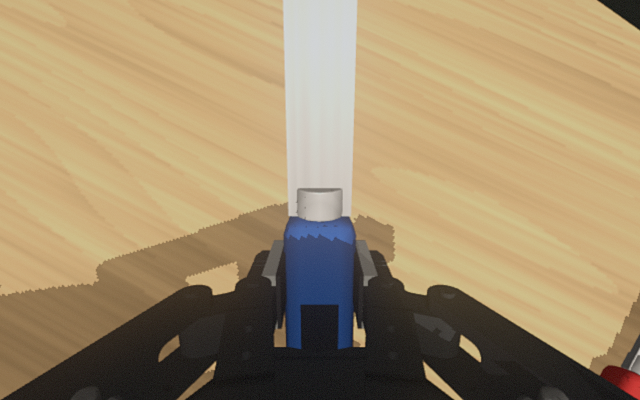

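{"name": "servo_tool", "arguments": {
  "motion": [
    {"linear": [0.116, 0, 0.033], "angular": [0, 0, 0]},
    {"linear": [0.116, 0, 0.033], "angular": [0, 0, 0]},
    {"linear": [0.116, 0, 0.033], "angular": [0, 0, 0]},
    {"linear": [0.116, 0, 0.033], "angular": [0, 0, 0]},
    {"linear": [0, 0, 0], "angular": [0, 0, 0]}
  ]
}}

```text
clock: 12.95
eef_pos: [522.7, -56.5, 113.0]
tool_rot: [-2.89, -0.688, -0.643]
wrist_force: [-0.9, 0.4, -2.8]
gripper_width: 28.4
grasp_force: 89.8
```

Run:
```python
from h import *
edge()
for i in range(3): r.get_image('scene'); edge()
plan([tcp_for(-40,8)],n=4)
im,K,T=snap('wrist','wE.png'); np.savez('E.npz',K=K,T=T)
for t in ['chisel_edge','rest_face','rest','shield']: print(t,where(t,'wrist',T))
```

```text
t 12.95 edge s,y,z [-39.8   0.5  24.8] rot err [0.002 0.001 0.002] F tool [-1.77 -0.79  2.3 ] T tool Nmm [ -32. -482.   18.] grip 89.8 28.4
t 13.0 edge s,y,z [-40.8   0.8  24.5] rot err [0.003 0.002 0.001] F tool [-1.45 -0.45  3.38] T tool Nmm [   1. -472.   13.] grip 89.8 28.6
t 13.05 edge s,y,z [-41.5   0.9  24.3] rot err [0.003 0.002 0.   ] F tool [-1.17 -0.68  3.24] T tool Nmm [ -13. -441.  -35.] grip 89.8 28.3
t 13.1 edge s,y,z [-41.8   0.9  24.2] rot err [ 0.003  0.002 -0.   ] F tool [-1.94 -0.18  3.1 ] T tool Nmm [ -61. -416.   45.] grip 89.8 28.5
rows 4
[0.003, 0.002, 0.019] [-0.001, 0.001, -0.0]
[0.003, 0.002, 0.019] [-0.001, 0.001, -0.0]
[0.003, 0.002, 0.019] [-0.001, 0.001, -0.0]
[0.003, 0.002, 0.019] [-0.001, 0.001, -0.0]
chisel_edge []
rest_face []
rest []
shield []
```

View pics/wE.png

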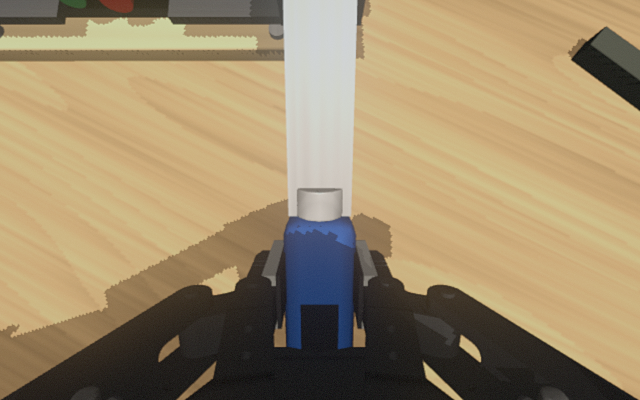

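{"name": "servo_tool", "arguments": {
  "motion": [
    {"linear": [0.003, 0, 0.019], "angular": [0, 0, 0]},
    {"linear": [0.003, 0, 0.019], "angular": [0, 0, 0]},
    {"linear": [0.003, 0, 0.019], "angular": [0, 0, 0]},
    {"linear": [0.003, 0, 0.019], "angular": [0, 0, 0]},
    {"linear": [0, 0, 0], "angular": [0, 0, 0]}
  ]
}}

```text
clock: 13.98
eef_pos: [527.4, -53.6, 102.5]
tool_rot: [-2.891, -0.686, -0.64]
wrist_force: [0.9, 0.1, -4.4]
gripper_width: 28.3
grasp_force: 89.8
```

Run:
```python
from h import *
edge()
```

```text
t 13.97 edge s,y,z [-39.3   0.7  12.8] rot err [ 0.003  0.002 -0.   ] F tool [-1.09  0.29  4.3 ] T tool Nmm [  24. -414.   16.] grip 89.8 28.3
```

{"name": "servo_tool", "arguments": {
  "motion": [
    {"linear": [0, 0, 0.005], "angular": [0, 0, 0]},
    {"linear": [0, 0, 0.005], "angular": [0, 0, 0]},
    {"linear": [0, 0, 0.005], "angular": [0, 0, 0]},
    {"linear": [0, 0, 0.005], "angular": [0, 0, 0]},
    {"linear": [0, 0, 0], "angular": [0, 0, 0]}
  ]
}}

```text
clock: 14.6
eef_pos: [528.6, -53.2, 100.1]
tool_rot: [-2.891, -0.686, -0.641]
wrist_force: [0.8, -0.2, -3.3]
gripper_width: 28.4
grasp_force: 89.8
```

Run:
```python
from h import *
edge()
```

```text
t 14.6 edge s,y,z [-39.2   0.5  10.1] rot err [ 0.002  0.001 -0.   ] F tool [-0.86  0.5   3.24] T tool Nmm [ -58. -499.   25.] grip 89.8 28.4
```

{"name": "servo_tool", "arguments": {
  "motion": [
    {"linear": [0, 0, 0.005], "angular": [0, 0, 0]},
    {"linear": [0, 0, 0.005], "angular": [0, 0, 0]},
    {"linear": [0, 0, 0.004], "angular": [0, 0, 0]},
    {"linear": [0, 0, 0], "angular": [0, 0, 0]},
    {"linear": [0, 0, 0], "angular": [0, 0, 0]}
  ]
}}

```text
clock: 15.22
eef_pos: [529.4, -52.8, 98.2]
tool_rot: [-2.891, -0.686, -0.641]
wrist_force: [0.6, -0.0, -2.8]
gripper_width: 28.3
grasp_force: 89.8
```

Run:
```python
from h import *
edge()
```

```text
t 15.22 edge s,y,z [-39.1   0.5   8.1] rot err [ 0.002  0.001 -0.   ] F tool [-0.75  0.28  2.79] T tool Nmm [ -30. -425.  -17.] grip 89.8 28.3
```

{"name": "servo_tool", "arguments": {
  "motion": [
    {"linear": [0, 0, 0.003], "angular": [0, 0, 0]},
    {"linear": [0, 0, 0.003], "angular": [0, 0, 0]},
    {"linear": [0, 0, 0.003], "angular": [0, 0, 0]},
    {"linear": [0, 0, 0], "angular": [0, 0, 0]},
    {"linear": [0, 0, 0], "angular": [0, 0, 0]}
  ]
}}

```text
clock: 15.85
eef_pos: [529.9, -52.6, 97.0]
tool_rot: [-2.891, -0.686, -0.641]
wrist_force: [-0.3, 0.5, -2.7]
gripper_width: 28.7
grasp_force: 89.8
```

Run:
```python
from h import *
edge()
```

```text
t 15.85 edge s,y,z [-39.1   0.5   6.7] rot err [ 0.002  0.001 -0.   ] F tool [-1.22 -0.54  2.45] T tool Nmm [ -11. -449.   16.] grip 89.8 28.7
```

{"name": "servo_tool", "arguments": {
  "motion": [
    {"linear": [0, 0, 0.003], "angular": [0, 0, 0]},
    {"linear": [0, 0, 0.003], "angular": [0, 0, 0]},
    {"linear": [0, 0, 0.003], "angular": [0, 0, 0]},
    {"linear": [0, 0, 0], "angular": [0, 0, 0]},
    {"linear": [0, 0, 0], "angular": [0, 0, 0]}
  ]
}}

```text
clock: 16.48
eef_pos: [530.5, -52.3, 95.9]
tool_rot: [-2.891, -0.686, -0.641]
wrist_force: [-1.6, -0.8, -2.0]
gripper_width: 28.3
grasp_force: 90.0
```

Run:
```python
from h import *
edge()
```

```text
t 16.48 edge s,y,z [-39.1   0.4   5.5] rot err [ 0.002  0.001 -0.   ] F tool [-2.47  0.04  1.  ] T tool Nmm [   6. -276.   48.] grip 90.0 28.3
```

{"name": "servo_tool", "arguments": {
  "motion": [
    {"linear": [0, 0, 0.003], "angular": [0, 0, 0]},
    {"linear": [0, 0, 0.003], "angular": [0, 0, 0]},
    {"linear": [0, 0, 0], "angular": [0, 0, 0]},
    {"linear": [0, 0, 0], "angular": [0, 0, 0]},
    {"linear": [0, 0, 0], "angular": [0, 0, 0]}
  ]
}}

```text
clock: 17.1
eef_pos: [530.8, -52.2, 95.0]
tool_rot: [-2.891, -0.686, -0.641]
wrist_force: [-3.0, -1.1, 0.1]
gripper_width: 28.2
grasp_force: 90.3
```

Run:
```python
from h import *
edge()
```

```text
t 17.1 edge s,y,z [-39.1   0.4   4.6] rot err [ 0.002  0.001 -0.   ] F tool [-2.85 -0.33 -1.46] T tool Nmm [  29. -154.  -28.] grip 90.3 28.2
```

```bash
cat >> h.py <<'E'
def avg(n=8):
    S=[]
    for i in range(n):
        r.get_image('top'); o=r.observe(); q=R.from_rotvec(o['tool_rot'])
        S.append(np.r_[q.inv().apply(o['wrist_force']),q.inv().apply(o['wrist_torque'])*1000])
    edge(); print('avg',np.mean(S,0).round(2),'sd',np.std(S,0).round(1))
E
python3 -c "
from h import *
avg()"
```

```text
t 17.5 edge s,y,z [-39.1   0.4   4.5] rot err [ 0.002  0.001 -0.   ] F tool [-3.84 -0.18 -1.35] T tool Nmm [ -39. -130.   21.] grip 90.3 28.6
avg [-3.8200e+00 -1.4000e-01 -1.1000e+00 -3.2500e+00 -1.5758e+02 -1.7510e+01] sd [ 0.5  0.5  0.4 23.8 25.8 35. ]
```

{"name": "servo_tool", "arguments": {
  "motion": [
    {"linear": [0, 0, 0.003], "angular": [0, 0, 0]},
    {"linear": [0, 0, 0.003], "angular": [0, 0, 0]},
    {"linear": [0, 0, 0], "angular": [0, 0, 0]},
    {"linear": [0, 0, 0], "angular": [0, 0, 0]},
    {"linear": [0, 0, 0], "angular": [0, 0, 0]}
  ]
}}

```text
clock: 18.12
eef_pos: [531.1, -52.0, 94.3]
tool_rot: [-2.891, -0.686, -0.641]
wrist_force: [-5.2, -2.0, 1.4]
gripper_width: 28.3
grasp_force: 90.6
```

```bash
python3 -c "
from h import *
avg()"
```

```text
t 18.52 edge s,y,z [-39.1   0.4   3.7] rot err [ 0.002  0.001 -0.   ] F tool [-5.06 -0.48 -2.91] T tool Nmm [ 22. -37. -48.] grip 90.6 28.4
avg [ -4.49  -0.43  -3.41   7.97 -19.57 -48.85] sd [ 0.6  0.3  0.7 31.3 31.5 20.5]
```

{"name": "servo_tool", "arguments": {
  "motion": [
    {"linear": [0.02, 0, 0], "angular": [0, 0, 0]},
    {"linear": [0.035, 0, 0], "angular": [0, 0, 0]},
    {"linear": [0.035, 0, 0], "angular": [0, 0, 0]},
    {"linear": [0.02, 0, 0], "angular": [0, 0, 0]},
    {"linear": [0, 0, 0], "angular": [0, 0, 0]}
  ]
}}

```text
clock: 19.15
eef_pos: [544.4, -45.4, 101.2]
tool_rot: [-2.891, -0.686, -0.641]
wrist_force: [-6.3, -2.7, 1.7]
gripper_width: 28.3
grasp_force: 90.9
```

```bash
python3 -c "
from h import *
avg()"
```

```text
t 19.55 edge s,y,z [-22.7   0.4   3.8] rot err [ 0.002  0.001 -0.   ] F tool [-5.   -0.93 -4.03] T tool Nmm [ 27. -30. -38.] grip 90.9 28.2
avg [ -5.02  -0.61  -4.1    0.35   4.95 -46.95] sd [ 0.3  0.4  0.3 25.8 16.3 24.8]
```

{"name": "servo_tool", "arguments": {
  "motion": [
    {"linear": [0, 0, 0.004], "angular": [0, 0.005, 0]},
    {"linear": [0, 0, 0.004], "angular": [0, 0.005, 0]},
    {"linear": [0, 0, 0.004], "angular": [0, 0.005, 0]},
    {"linear": [0, 0, 0.004], "angular": [0, 0.005, 0]},
    {"linear": [0, 0, 0], "angular": [0, 0, 0]}
  ]
}}

```text
clock: 20.18
eef_pos: [545.3, -45.0, 99.3]
tool_rot: [-2.883, -0.684, -0.663]
wrist_force: [-7.5, -2.7, 3.7]
gripper_width: 28.3
grasp_force: 91.1
```

```bash
python3 -c "
from h import *
avg()"
```

```text
t 20.57 edge s,y,z [-22.7   0.4   4.2] rot err [ 0.002 -0.014  0.   ] F tool [-7.22 -1.81 -7.18] T tool Nmm [109. -63. -78.] grip 91.1 28.4
avg [ -6.37  -0.89  -7.42  78.4  -64.51 -66.44] sd [ 0.7  0.6  0.4 33.9 22.3 25.8]
```

{"name": "servo_tool", "arguments": {
  "motion": [
    {"linear": [0, 0, -0.005], "angular": [0, -0.006, 0]},
    {"linear": [0, 0, -0.005], "angular": [0, -0.006, 0]},
    {"linear": [0, 0, 0], "angular": [0, 0, 0]},
    {"linear": [0, 0, 0], "angular": [0, 0, 0]},
    {"linear": [0, 0, 0], "angular": [0, 0, 0]}
  ]
}}

```text
clock: 21.2
eef_pos: [544.7, -45.3, 100.6]
tool_rot: [-2.888, -0.685, -0.65]
wrist_force: [-7.6, -2.5, 3.4]
gripper_width: 28.2
grasp_force: 91.1
```

```bash
python3 -c "
from h import *
avg(6)"
```

```text
t 21.5 edge s,y,z [-22.7   0.4   4. ] rot err [ 0.002 -0.005  0.   ] F tool [-5.66 -0.36 -5.64] T tool Nmm [  37. -100.  -31.] grip 91.1 28.4
avg [  -5.37   -0.78   -5.65   35.96 -102.43  -17.66] sd [ 0.3  0.2  0.6 14.8 12.7  9.9]
```

{"name": "servo_tool", "arguments": {
  "motion": [
    {"linear": [0.02, 0, 0], "angular": [0, 0, 0]},
    {"linear": [0.03, 0, 0], "angular": [0, 0, 0]},
    {"linear": [0.03, 0, 0], "angular": [0, 0, 0]},
    {"linear": [0.02, 0, 0], "angular": [0, 0, 0]},
    {"linear": [0, 0, 0], "angular": [0, 0, 0]}
  ]
}}

```text
clock: 22.12
eef_pos: [556.8, -39.0, 106.7]
tool_rot: [-2.888, -0.685, -0.65]
wrist_force: [-4.2, -1.8, -0.5]
gripper_width: 28.4
grasp_force: 90.6
```

```bash
python3 -c "
from h import *
avg(6)"
```

```text
t 22.43 edge s,y,z [-7.8  0.5  3.7] rot err [ 0.002 -0.005 -0.   ] F tool [-4.09  0.05 -2.7 ] T tool Nmm [ -42. -348.   -8.] grip 90.6 28.5
avg [-3.9300e+00 -4.0000e-02 -2.3400e+00 -9.7800e+00 -3.3878e+02  8.0500e+00] sd [ 0.2  0.3  0.4 33.1 30.6 21.7]
```

```bash
cat > blade.py <<'E'
from h import *
import sys
def edges(f):
    g=cv2.imread(f).astype(float); sat=cv2.GaussianBlur(g.max(2)-g.min(2),(0,0),1); out=[]
    for y in range(5,180,5):
        s=sat[y]; l=r_=None
        for x in range(319,250,-1):
            if s[x]>35: l=x+(s[x]-35)/(s[x]-s[x+1]); break
        for x in range(321,390):
            if s[x]>35: r_=x-(s[x]-35)/(s[x]-s[x-1]); break
        out.append((y,l or np.nan,r_ or np.nan))
    return np.array(out)
snap('wrist',sys.argv[1])
ref=edges('pics/wE.png'); D=edges('pics/wD.png'); n=edges('pics/'+sys.argv[1])
for a,b,c in list(zip(D,ref,n))[::2]: print(int(a[0]),'D',(a[2]-a[1]).round(2),'E',(b[2]-b[1]).round(2),'now',(c[2]-c[1]).round(2),c[1:].round(1))
E
python3 blade.py w1.png
```

```text
5 D 74.17 E nan now nan [nan nan]
15 D 73.56 E nan now nan [nan nan]
25 D 73.15 E 90.37 now nan [ nan 372.]
35 D 72.6 E 86.76 now nan [ nan 370.]
45 D 72.12 E 73.21 now nan [ nan 368.]
55 D 71.5 E 74.52 now nan [  nan 365.3]
65 D 71.01 E 71.19 now nan [  nan 362.9]
75 D 70.3 E 70.2 now 89.68 [265.7 355.4]
85 D 69.74 E 69.72 now 71.58 [283.3 354.9]
95 D 69.12 E 69.12 now 76.14 [278.5 354.6]
105 D 68.51 E 68.65 now 69.21 [284.5 353.7]
115 D 67.9 E 67.92 now 68.6 [284.7 353.3]
125 D 67.34 E 67.54 now 67.83 [285.2 353.1]
135 D 66.57 E 66.77 now 67.24 [285.5 352.8]
145 D 65.99 E 65.99 now 66.48 [286.  352.4]
155 D 65.41 E 65.47 now 65.74 [286.3 352. ]
165 D 64.81 E 64.79 now 65.17 [286.5 351.7]
175 D 64.17 E 64.22 now 64.41 [286.9 351.3]
```

```bash
cat >> blade.py <<'E'
i=r.camera_info('wrist'); K=np.array(i['mtx']); M=np.array(i['mount'])
def tilt(E):
    E=E[(E[:,0]>=100)&(E[:,0]<=180)]; w=E[:,2]-E[:,1]; Z=K[0,0]*26/w
    P=np.c_[((E[:,1]+E[:,2])/2-K[0,2])/K[0,0]*Z,(E[:,0]-K[1,2])/K[1,1]*Z,Z,np.ones(len(Z))]@M.T
    k=np.polyfit(P[:,0],P[:,2],1); ky=np.polyfit(P[:,0],P[:,1],1)
    return 'nose-up %.4f  z at x=60: %.2f, yaw %.4f, x %.0f-%.0f'%(-k[0],np.polyval(k,60),ky[0],P[:,0].min(),P[:,0].max())
for e in (D,ref,n): print(tilt(e))
E
sed -i 's/^for a,b,c.*$//' blade.py; python3 blade.py w2.png
```

```text
nose-up 0.0381  z at x=60: 0.14, yaw 0.0018, x 42-71
nose-up 0.0427  z at x=60: -0.01, yaw 0.0014, x 42-71
nose-up 0.1136  z at x=60: -1.38, yaw -0.0046, x 42-71
```

{"name": "servo_tool", "arguments": {
  "motion": [
    {"linear": [0, 0, -0.0033], "angular": [0, -0.006, 0]},
    {"linear": [0, 0, -0.0033], "angular": [0, -0.006, 0]},
    {"linear": [0, 0, -0.0033], "angular": [0, -0.006, 0]},
    {"linear": [0, 0, 0], "angular": [0, 0, 0]},
    {"linear": [0, 0, 0], "angular": [0, 0, 0]}
  ]
}}

```text
clock: 23.15
eef_pos: [556.4, -39.2, 108.1]
tool_rot: [-2.895, -0.687, -0.63]
wrist_force: [-2.8, -1.3, -1.2]
gripper_width: 28.3
grasp_force: 90.4
```

```bash
cat >> blade.py <<'E'
def piv(E):
    o=[]
    for a,b,y in zip(E,D,E[:,0]):
        if 105<=y<=178:
            Z=[K[0,0]*26/(q[2]-q[1]) for q in (b,a)]
            x=(M@[0,(y-K[1,2])/K[1,1]*Z[0],Z[0],1])[0]; o.append((x,Z[0]-Z[1]))
    o=np.array(o); s=o[:,1]/o[:,0]; return np.median(s).round(4),s.round(3)[::3]
print('in-grip nose-up since D:',piv(n)[0],piv(n)[1],' (E:',piv(ref)[0],')')
E
sed -i 's/^for e in (D.*$//' blade.py; python3 -c "
from h import *
avg(6)"; python3 blade.py w3.png
```

```text
t 23.45 edge s,y,z [-7.6  0.5  3. ] rot err [ 0.002  0.009 -0.   ] F tool [-2.59  0.32 -1.32] T tool Nmm [ -25. -150.  -10.] grip 90.4 28.2
avg [-3.120e+00 -2.000e-02 -9.300e-01 -1.776e+01 -2.007e+02 -2.091e+01] sd [ 0.4  0.4  0.4 19.7 26.7 10.2]
in-grip nose-up since D: 0.0213 [0.021 0.02  0.026 0.022 0.019]  (E: 0.0022 )
```

{"name": "servo_tool", "arguments": {
  "motion": [
    {"linear": [0.015, 0, -0.0003], "angular": [0, 0, 0]},
    {"linear": [0.015, 0, -0.0003], "angular": [0, 0, 0]},
    {"linear": [0.015, 0, -0.0003], "angular": [0, 0, 0]},
    {"linear": [0.01, 0, -0.0002], "angular": [0, 0, 0]},
    {"linear": [0, 0, 0], "angular": [0, 0, 0]}
  ]
}}

```text
clock: 24.12
eef_pos: [563.4, -35.9, 111.9]
tool_rot: [-2.895, -0.687, -0.631]
wrist_force: [-3.0, -0.9, -0.3]
gripper_width: 28.3
grasp_force: 90.4
```

```bash
python3 -c "
from h import *
avg(5)"; python3 blade.py w4.png
```

```text
t 24.38 edge s,y,z [1.  0.4 3.2] rot err [ 0.002  0.009 -0.   ] F tool [-1.72 -0.76 -0.11] T tool Nmm [ 57.   8. -54.] grip 90.4 28.6
avg [ -2.19  -0.53  -0.59  24.65 -82.13 -34.89] sd [ 0.4  0.3  0.4 42.3 46.5 24.2]
in-grip nose-up since D: 0.022 [0.254 0.024 0.022 0.024 0.014]  (E: 0.0022 )
```

{"name": "servo_tool", "arguments": {
  "motion": [
    {"linear": [0.005, 0, 0], "angular": [0, 0, 0]},
    {"linear": [0.005, 0, 0], "angular": [0, 0, 0]},
    {"linear": [0.005, 0, 0], "angular": [0, 0, 0]},
    {"linear": [0.005, 0, 0], "angular": [0, 0, 0]},
    {"linear": [0, 0, 0], "angular": [0, 0, 0]}
  ]
}}

```text
clock: 25.05
eef_pos: [565.1, -34.8, 112.7]
tool_rot: [-2.895, -0.687, -0.629]
wrist_force: [-4.8, -2.9, 0.2]
gripper_width: 28.4
grasp_force: 90.5
```

```bash
python3 -c "
from h import *
avg(4)"
```

```text
t 25.25 edge s,y,z [3.2 0.6 2.8] rot err [ 0.002  0.01  -0.   ] F tool [-4.66 -0.09 -0.89] T tool Nmm [ -22. -275.   36.] grip 90.5 28.2
avg [-4.770e+00 -2.600e-01 -1.480e+00 -4.136e+01 -2.897e+02  4.100e+01] sd [ 0.2  0.3  0.4 16.9  8.5 37.7]
```

{"name": "servo_tool", "arguments": {
  "motion": [
    {"linear": [0.004, 0, 0], "angular": [0, 0, 0]},
    {"linear": [0.004, 0, 0], "angular": [0, 0, 0]},
    {"linear": [0.004, 0, 0], "angular": [0, 0, 0]},
    {"linear": [0, 0, 0], "angular": [0, 0, 0]},
    {"linear": [0, 0, 0], "angular": [0, 0, 0]}
  ]
}}

```text
clock: 25.88
eef_pos: [566.7, -34.0, 113.5]
tool_rot: [-2.895, -0.687, -0.629]
wrist_force: [-4.4, -2.4, -1.1]
gripper_width: 28.6
grasp_force: 90.5
```

```bash
python3 -c "
from h import *
avg(4)"
```

```text
t 26.07 edge s,y,z [5.1 0.6 2.8] rot err [ 0.002  0.01  -0.   ] F tool [-3.81 -0.18 -1.27] T tool Nmm [ -26. -274.    5.] grip 90.5 28.4
avg [  -4.15   -0.54   -1.69  -17.33 -285.17   19.87] sd [ 0.3  0.4  0.4 12.3 27.6 12. ]
```

{"name": "servo_tool", "arguments": {
  "motion": [
    {"linear": [0.004, 0, 0], "angular": [0, 0, 0]},
    {"linear": [0.004, 0, 0], "angular": [0, 0, 0]},
    {"linear": [0.003, 0, 0], "angular": [0, 0, 0]},
    {"linear": [0, 0, 0], "angular": [0, 0, 0]},
    {"linear": [0, 0, 0], "angular": [0, 0, 0]}
  ]
}}

```text
clock: 26.7
eef_pos: [568.0, -33.3, 114.2]
tool_rot: [-2.895, -0.687, -0.629]
wrist_force: [-4.8, -1.9, 0.3]
gripper_width: 28.7
grasp_force: 90.5
```

```bash
python3 -c "
from h import *
avg(4)"
```

```text
t 26.9 edge s,y,z [6.8 0.5 2.8] rot err [ 0.002  0.01  -0.   ] F tool [-3.93 -0.18 -2.62] T tool Nmm [ -54. -254.  108.] grip 90.5 28.4
avg [-4.5800e+00 -1.8000e-01 -1.9500e+00 -5.0490e+01 -2.5287e+02  4.9850e+01] sd [ 0.6  0.5  0.5 18.6  4.5 34.1]
```

{"name": "servo_tool", "arguments": {
  "motion": [
    {"linear": [0.003, 0, 0], "angular": [0, 0, 0]},
    {"linear": [0.003, 0, 0], "angular": [0, 0, 0]},
    {"linear": [0.003, 0, 0], "angular": [0, 0, 0]},
    {"linear": [0, 0, 0], "angular": [0, 0, 0]},
    {"linear": [0, 0, 0], "angular": [0, 0, 0]}
  ]
}}

```text
clock: 27.52
eef_pos: [569.0, -32.8, 114.7]
tool_rot: [-2.895, -0.687, -0.629]
wrist_force: [-4.7, -2.4, -0.6]
gripper_width: 28.5
grasp_force: 90.5
```

```bash
python3 -c "
from h import *
avg(4)"
```

```text
t 27.73 edge s,y,z [8.1 0.6 2.8] rot err [ 0.002  0.01  -0.   ] F tool [-5.18 -0.13 -3.08] T tool Nmm [ -78. -222.   12.] grip 90.5 28.6
avg [-5.2000e+00 -1.0000e-01 -2.2600e+00 -3.3190e+01 -2.4707e+02 -7.0600e+00] sd [ 0.3  0.2  1.1 28.4 28.2 15.8]
```

{"name": "servo_tool", "arguments": {
  "motion": [
    {"linear": [0.003, 0, 0], "angular": [0, 0, 0]},
    {"linear": [0.003, 0, 0], "angular": [0, 0, 0]},
    {"linear": [0.003, 0, 0], "angular": [0, 0, 0]},
    {"linear": [0, 0, 0], "angular": [0, 0, 0]},
    {"linear": [0, 0, 0], "angular": [0, 0, 0]}
  ]
}}

```text
clock: 28.35
eef_pos: [570.1, -32.3, 115.3]
tool_rot: [-2.895, -0.687, -0.629]
wrist_force: [-5.1, -3.2, -0.3]
gripper_width: 28.5
grasp_force: 90.5
```

```bash
python3 -c "
from h import *
avg(4)"
```

```text
t 28.55 edge s,y,z [9.4 0.6 2.8] rot err [ 0.002  0.01  -0.   ] F tool [-5.72 -1.37 -2.25] T tool Nmm [ -19. -319.   37.] grip 90.5 28.8
avg [  -5.74   -0.4    -2.29  -45.36 -316.04   10.32] sd [ 0.1  0.7  0.5 26.3 43.6 26.3]
```

{"name": "servo_tool", "arguments": {
  "motion": [
    {"linear": [0.003, 0, 0], "angular": [0, 0, 0]},
    {"linear": [0.003, 0, 0], "angular": [0, 0, 0]},
    {"linear": [0.003, 0, 0], "angular": [0, 0, 0]},
    {"linear": [0, 0, 0], "angular": [0, 0, 0]},
    {"linear": [0, 0, 0], "angular": [0, 0, 0]}
  ]
}}

```text
clock: 29.18
eef_pos: [571.1, -31.7, 115.8]
tool_rot: [-2.895, -0.687, -0.629]
wrist_force: [-5.4, -1.8, 0.7]
gripper_width: 28.4
grasp_force: 90.6
```

```bash
python3 -c "
from h import *
avg(4)"
```

```text
t 29.38 edge s,y,z [10.7  0.6  2.8] rot err [ 0.002  0.01  -0.   ] F tool [-4.92  0.06 -2.02] T tool Nmm [ -37. -304.   31.] grip 90.6 28.3
avg [-5.0300e+00 -2.7000e-01 -2.9000e+00 -4.1460e+01 -2.8449e+02  3.2080e+01] sd [ 0.2  0.2  0.8 12.9 17.1  8.1]
```

{"name": "servo_tool", "arguments": {
  "motion": [
    {"linear": [0.003, 0, 0], "angular": [0, 0, 0]},
    {"linear": [0.003, 0, 0], "angular": [0, 0, 0]},
    {"linear": [0.003, 0, 0], "angular": [0, 0, 0]},
    {"linear": [0, 0, 0], "angular": [0, 0, 0]},
    {"linear": [0, 0, 0], "angular": [0, 0, 0]}
  ]
}}

```text
clock: 30.0
eef_pos: [572.2, -31.2, 116.4]
tool_rot: [-2.895, -0.687, -0.629]
wrist_force: [-4.8, -1.6, 1.5]
gripper_width: 28.3
grasp_force: 90.6
```

```bash
python3 -c "
from h import *
avg(4)"
```

```text
t 30.2 edge s,y,z [11.9  0.6  2.7] rot err [ 0.002  0.01  -0.   ] F tool [-5.22 -0.17 -3.14] T tool Nmm [  11. -273.   -6.] grip 90.6 28.2
avg [-5.6300e+00 -4.4000e-01 -2.9600e+00 -3.0300e+01 -3.0038e+02  1.6000e-01] sd [ 0.3  0.3  0.3 24.1 24.7 24.5]
```

{"name": "servo_tool", "arguments": {
  "motion": [
    {"linear": [0.003, 0, 0], "angular": [0, 0, 0]},
    {"linear": [0.003, 0, 0], "angular": [0, 0, 0]},
    {"linear": [0.003, 0, 0], "angular": [0, 0, 0]},
    {"linear": [0, 0, 0], "angular": [0, 0, 0]},
    {"linear": [0, 0, 0], "angular": [0, 0, 0]}
  ]
}}

```text
clock: 30.82
eef_pos: [572.5, -30.9, 116.4]
tool_rot: [-2.896, -0.687, -0.626]
wrist_force: [-7.8, -4.2, 1.3]
gripper_width: 28.4
grasp_force: 91.1
```

```bash
python3 -c "
from h import *
avg(4)
r.get_image('scene')
K,T=cam('scene')
for t in ['chisel_edge','wheel','rest_face']: print(t,where(t,'scene',T))"
```

```text
t 31.02 edge s,y,z [12.4  0.7  2.4] rot err [ 0.003  0.011 -0.   ] F tool [-7.78  0.53 -4.8 ] T tool Nmm [-138. -597.    3.] grip 91.1 28.6
avg [-7.9200e+00  4.1000e-01 -4.7800e+00 -1.1572e+02 -6.2910e+02  5.3320e+01] sd [ 0.5  0.5  0.3 14.1 24.8 30.4]
chisel_edge [(0.52, array([704.8,  37.1, 186.4]))]
wheel [(0.48, array([764.4,  62. , 151.6]))]
rest_face [(0.63, array([702.2,  32.7, 180.9]))]
```

```bash
python3 blade.py w5.png; python3 -c "
from h import *
avg(3)"
```

```text
in-grip nose-up since D: 0.0298 [0.069 0.165 0.03  0.023 0.029]  (E: 0.0022 )
t 31.43 edge s,y,z [12.4  0.7  2.4] rot err [ 0.003  0.011 -0.   ] F tool [-8.53  1.42 -5.41] T tool Nmm [ -90. -649.   78.] grip 91.1 28.2
avg [-8.4800e+00  6.3000e-01 -5.1300e+00 -1.0593e+02 -6.3698e+02  6.8340e+01] sd [ 0.3  0.7  0.3 14.6 15.9  6.9]
```

{"name": "servo_tool", "arguments": {
  "motion": [
    {"linear": [-0.003, 0, 0], "angular": [0, 0, 0]},
    {"linear": [-0.002, 0, 0], "angular": [0, 0, 0]},
    {"linear": [0, 0, 0], "angular": [0, 0, 0]},
    {"linear": [0, 0, 0], "angular": [0, 0, 0]},
    {"linear": [0, 0, 0], "angular": [0, 0, 0]}
  ]
}}

```text
clock: 32.05
eef_pos: [572.5, -31.0, 116.5]
tool_rot: [-2.895, -0.687, -0.628]
wrist_force: [-7.0, -2.8, 0.4]
gripper_width: 28.3
grasp_force: 90.9
```

```bash
python3 -c "
from h import *
avg(6)"; python3 blade.py w6.png
```

```text
t 32.35 edge s,y,z [12.3  0.6  2.6] rot err [ 0.003  0.01  -0.   ] F tool [-6.85 -0.4  -3.75] T tool Nmm [ -33. -376.   69.] grip 90.9 28.8
avg [-6.1500e+00 -1.8000e-01 -3.2900e+00 -3.5450e+01 -3.4211e+02  3.8970e+01] sd [ 0.5  0.3  0.4 36.4 34.6 31.9]
in-grip nose-up since D: 0.0275 [0.067 0.156 0.024 0.024 0.031]  (E: 0.0022 )
```

```bash
python3 -c "
from bench import r
print(r.close_job())"
```

```text
the job is handed in; nothing more can be done
None
```

I handed the job in at about 32 s with the chisel still gripped, its blade pressed on the rest with about 6 N and the edge touching the middle of the white wheel. By my force and camera readings it is flush and square; the judge's verdict was not shown.

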